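# Take the charged orange cell out of the charging dock and stand it on the tester

### The arm

A 6-joint arm with a two-finger parallel gripper is mounted at the origin on the work surface. World frame = base frame: x ahead of the robot, y to its left, z up, the work surface at z = 0. Lengths are in m, angles in degrees, forces in N, time in s.
With the tool pointing down it reaches from about 0.25 to 0.8 m from the base axis. Payload 8.5 kg.
Tool frame: the origin (TCP) lies at the very end of the fingers, on their centre line; the grasp point (between the pads) lies 19 mm behind it; z points along the fingers, y is the direction in which the jaws open and shut (so a half turn about z gives the same grasp; the last joint's range is limited). The gripper opens to 85 mm and grips with 20 to 120 N. Pads are 22 mm wide; open, the fingers measure 114 mm over their backs; the gripper's body (76 mm by 85 mm) begins 54 mm behind the grasp point. The pads swing forward as they close: fully open they stand 13 mm farther back than shut.
Start: joints at [-71.677, 13.648, -0.773, 75.585, 0, 90], TCP at [0.165, -0.498, 0.231] pointing down, gripper open.
Joint ranges: [-152.45, 152.45], [-59.26, 108.67], [-65.41, 83.53], [-104.44, 129.93], [-82.83, 76.93], [-180, 180]. Speed limits (degrees/s): [127.2, 127.2, 159.86, 180, 180, 180].

### API

Orientations are given as [roll, pitch, yaw] about the fixed x, y, z axes, in that order (R = Rz(yaw) Ry(pitch) Rx(roll)).
In Python, from bench import ctrl, eyes gives the robot as it stands.
- The arm moves only by the tool drive_tool, never from a script. Its argument "deltas" is a list of rows, each an object of numbers: "rx", "ry", "rz": the turn, a rotation vector about the tool's x, y, z in rad; "dx", "dy", "dz": the shift along the tool's x, y, z in cm; "jaw": the closure, from 0 (fully open) to 1 (shut). A call has 1 to 12 rows; each row is the pose to reach, as a shift and turn from the pose measured when the call began, along the tool's axes at that moment; what a row does not reach only later rows make up. A row lasts 1/12 s, in which the tool goes at most 41.7 mm and 7.16 degrees, less where a joint would pass 70% of its speed; a pose out of reach is approached as far as the arm can. A call with a gripper value outside its range is refused whole. The fingers move at their own pace and stop on an object; "squeeze" is the grip in N (left out, the last holds). Time passes only in rows, so rows that repeat a pose let the fingers close. It gives the time, the measured TCP pose, the force and the opening at its end, in the units of the state.
- ctrl.sense(): the state, without advancing time (a new reading comes with each control period).
- eyes.grab_frame(name): name is "side" or "top"; returns a dict with "color" (400x640x3 uint8, blue, green, red), "fx", "fy", "cx", "cy" (pixels), "rvec" (rotation vector, rad) and "tvec" (3), from world to camera coordinates, as OpenCV has them. Camera axes: x right, y down, z forward; pixel columns grow to the right and rows downward; lengths in m; the calibration is good to about 2 mm. A picture is of the moment at which its call begins. There is no depth.
- ctrl.sign_off(): hands the job in, once; it reports no verdict.
The state is a dict: "time": time; "joints": joint angles; "dq": joint speeds; "tau": joint torques, N m; "position": TCP position; "tcp_rot": TCP orientation; "force": force on the tool from outside, world axes, zero at the start; "wrist_torque": the same for the moment, N m; "finger_gap": finger opening in m.
Only numpy, scipy, OpenCV 4.12 (cv2) and the standard library are available. Lean on these libraries where they do the work, as an engineer would, in place of code of your own. Each camera call takes 0.05 s, during which the arm holds its last target.

### The job

Lift the orange power cell straight up out of its deep well in the black charging dock, and set it down gently, standing upright, wholly on the round steel plate of the grey cell tester. Keep it upright all the way, and leave the blue and the white cell in the dock.

Things in the scene. Friction and masses are not known exactly. Their poses are not given: they have to be found in the camera images.
- cell_orange: Orange power cell, the one to move: rigid cylinder 32 mm across, 92 mm tall, about 0.19 kg, thin white band, steel button on top. Origin: centre of its underside; z up its axis. It starts upright in a well of the black dock: well floor 16 mm above the table, dock top at 70 mm, so its upper 38 mm stands clear. Its x axis then points across the row of wells, where fingers have free room.
- cell_blue: Blue power cell, same size, shape and origin as the orange one; a bystander in another well of the same dock. The dock is a fixed black block 64 mm by 216 mm, 70 mm high, with four wells 33.5 mm wide and 54 mm deep in one row along its long side (the cells' y axis at the start), 52 mm apart: only a 20 mm gap between neighbouring cells. Its place and yaw and the cells' order vary.
- cell_white: White power cell, same size, shape and origin as the orange one; a bystander in another well of the same dock.
- plate (a point): Centre of the top face of the round steel plate, 70 mm across, on the cell tester: a fixed low grey instrument 130 mm by 200 mm. The plate's face is 50 mm above the table, the case around it 46 mm. z points up; y points along the case's long side to the black needle meter, which begins 68 mm from the plate's centre and is 72 mm high with its knobs. Place and yaw vary.
Things that resemble listed ones, but are neither listed nor needed, are in the scene too. Of the things that look like the part that bears plate, the middle-sized one is meant.

How it is judged:
By the outcome, as a careful person would: the job done as asked, in the order asked, and still so for the second after the job is handed in, with the robot touching nothing.
It also fails if it takes over 38 s, if anything falls off the work surface, if the arm or the gripper's body presses on something with over 40 N, if the wrist force passes 120 N, or if a joint passes its speed limit or range.

## Working session

There is one attempt and no reset: what is moved stays moved. The work goes in short steps, Python scripts to look and compute and a tool call to move; the robot and the scene stay as the last step left them, time stands still between calls to the robot, and variables do not carry over. Pictures are saved under pics/ and viewed, and the job is handed in when it is done.

Besides the shell and the picture viewer there is one more tool, called after "Emit:" as name([rows], argument=value, ...), one row to a line, values as JSON. drive_tool: Moves the arm, as the interface text tells. Its arguments: {"type":"object","properties":{"deltas":{"type":"array","items":{"type":"object","properties":{"rx":{"type":"number"},"ry":{"type":"number"},"rz":{"type":"number"},"dx":{"type":"number"},"dy":{"type":"number"},"dz":{"type":"number"},"jaw":{"type":"number"}}}},"squeeze":{"type":"number"}},"required":["deltas"]}

```bash
mkdir -p pics; ls; python3 - <<'E'
from bench import ctrl, eyes
import cv2,pickle
d={}
for n in("top","side"):
    f=eyes.grab_frame(n); d[n]=f; cv2.imwrite(f"pics/{n}0.png",f["color"])
    print(n,f["fx"],f["fy"],f["cx"],f["cy"],f["rvec"],f["tvec"])
pickle.dump(d,open("f0.pkl","wb"))
s=ctrl.sense(); print(s)
E
```

```text
pics
top 465.6838256922851 465.6838256922851 315.3283857561944 201.13983289420358 [ 2.15009463 -2.18499008  0.1072266 ] [-0.03492101  0.46001514  0.98149777]
side 504.5382715589552 504.5382715589552 317.10138442709354 200.1551371086494 [ 0.45883697 -2.61955628  1.35032153] [0.4138332  0.15895381 0.94306998]
{'time': 0.1, 'joints': array([-7.16763130e+01,  1.36777193e+01, -8.09363258e-01,  7.55843219e+01,
       -1.63313631e-03,  8.99999205e+01]), 'dq': array([-0.00455463, -0.09288334,  0.14282932,  0.04453388, -0.04646072,
        0.02575932]), 'tau': array([-1.89134807e-03, -5.39721894e+01,  3.46999311e+01,  1.34587634e-02,
       -8.09855692e-05, -4.06480797e-05]), 'position': array([ 0.16493401, -0.49805144,  0.23075876]), 'tcp_rot': array([-1.79928596e+02,  1.63303592e-03,  1.83237686e+01]), 'force': array([-0.57665226, -0.63899632,  0.18322271]), 'wrist_torque': array([0.00766089, 0.01921077, 0.01726178]), 'finger_gap': 0.08556176047385841}
```

View pics/top0.png

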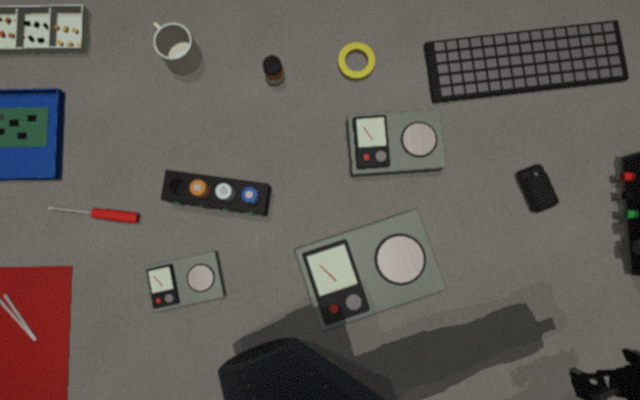

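View pics/side0.png

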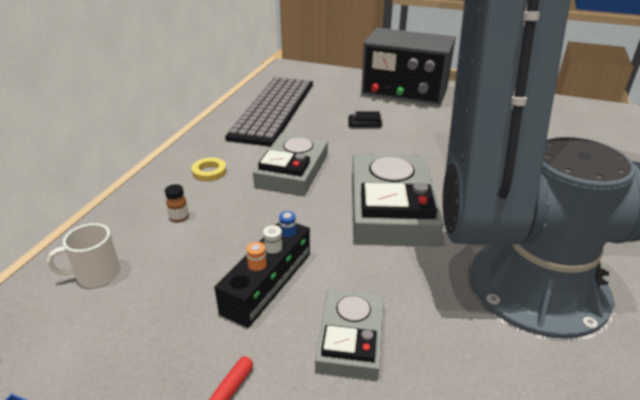

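Candidates for the tester: top pixels (200,278) small, (419,139) middle and (401,259) large. The middle one should be at (419,139), and I'll check it by size.

```bash
cat > h.py <<'E'
import numpy as np,cv2,pickle
def cam(f):
    K=np.array([[f["fx"],0,f["cx"]],[0,f["fy"],f["cy"]],[0,0,1]]);R=cv2.Rodrigues(np.array(f["rvec"],float))[0];t=np.array(f["tvec"],float)
    return K,R,t
def bp(f,u,v,z):
    K,R,t=cam(f);c=-R.T@t;d=R.T@np.linalg.inv(K)@np.array([u,v,1.]);return c+d*(z-c[2])/d[2]
def pj(f,p):
    K,R,t=cam(f);return cv2.projectPoints(np.atleast_2d(np.array(p,float)),cv2.Rodrigues(R)[0],t,K,None)[0].reshape(-1,2)
E
python3 - <<'E'
from h import *
d=pickle.load(open("f0.pkl","rb"));f=d["top"];im=f["color"]
for n,(u,v) in dict(mid=(419,139),big=(401,259),small=(200,278)).items():
    # plate segmentation: floodfill
    g=cv2.cvtColor(im,cv2.COLOR_BGR2GRAY); m=np.zeros((402,642),np.uint8)
    cv2.floodFill(cv2.GaussianBlur(im,(3,3),0),m,(u,v),0,(14,)*3,(14,)*3,cv2.FLOODFILL_MASK_ONLY|cv2.FLOODFILL_FIXED_RANGE|(255<<8))
    m=m[1:-1,1:-1];c=max(cv2.findContours(m,0,1)[0],key=cv2.contourArea);e=cv2.fitEllipse(c)
    p=[bp(f,*q,0.05) for q in c[:,0,:].astype(float)]
    print(n,e,"diam",2*np.sqrt(cv2.contourArea(np.array(p)[:,:2].astype(np.float32))/np.pi),bp(f,*e[0],0.05))
    ps=pj(d["side"],bp(f,*e[0],0.05));print(" side",ps)
hsv=cv2.cvtColor(im,cv2.COLOR_BGR2HSV)
a=cv2.resize(im[100:190,330:460],None,fx=4,fy=4,interpolation=cv2.INTER_CUBIC);cv2.imwrite("pics/c1.png",a)
a=cv2.resize(im[160:225,150:280],None,fx=6,fy=6,interpolation=cv2.INTER_CUBIC);cv2.imwrite("pics/c2.png",a)
a=cv2.resize(d["side"]["color"][195:325,210:320],None,fx=4.5,fy=4.5,interpolation=cv2.INTER_CUBIC);cv2.imwrite("pics/c3.png",a)
E
```

```text
mid ((418.67327880859375, 138.86981201171875), (28.181129455566406, 29.249828338623047), 108.0057144165039) diam 0.06157624234575504 [ 0.58625258 -0.26435801  0.05      ]
 side [[298.34611529 144.37780335]]
big ((399.9399719238281, 258.9869079589844), (42.425193786621094, 43.5510368347168), 154.5609130859375) diam 0.08869677606707195 [ 0.33330666 -0.21581346  0.05      ]
 side [[391.92883522 172.10966186]]
small ((200.3697509765625, 277.46173095703125), (21.407392501831055, 22.456403732299805), 18.38625144958496) diam 0.044977614111714206 [0.30192452 0.19782045 0.05      ]
 side [[354.41330387 299.5485875 ]]
```

View pics/c1.png

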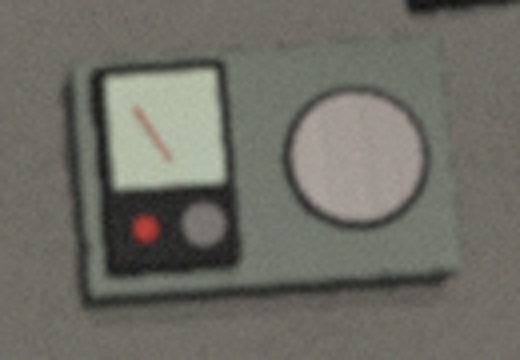

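View pics/c2.png

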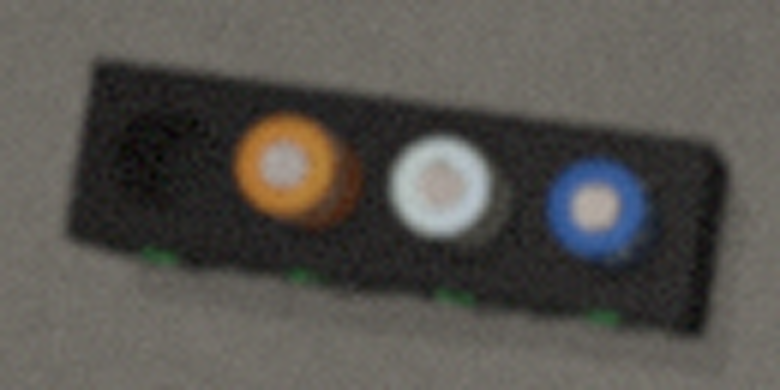

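View pics/c3.png

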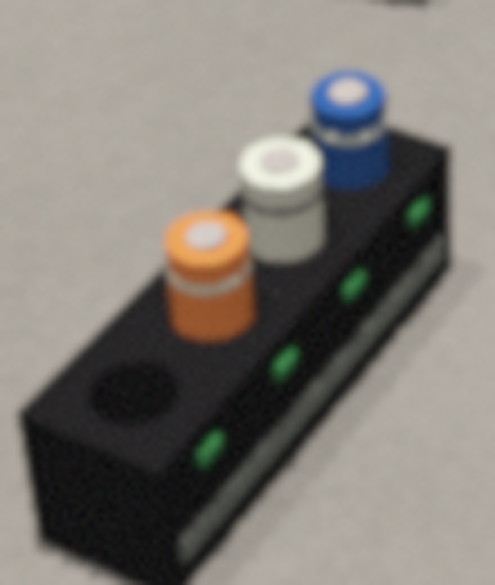

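The crops show the middle tester's plate at about (419,139). Its bright face measures 62 mm plus the dark rim, so roughly 70 mm. The other two measure 45 and 89 mm, so the middle one fits. The dock's orange cell is at top pixel (197.5,187.5) and side pixel (255,247), between an empty well and the white cell. Next I'll measure the cell centres and the axes.

```bash
python3 - <<'E'
from h import *
d=pickle.load(open("f0.pkl","rb"));T=d["top"];S=d["side"]
tp=lambda x,y:((x+.5)/6-.5+150,(y+.5)/6-.5+160)
sp=lambda x,y:((x+.5)/4.5-.5+210,(y+.5)/4.5-.5+195)
C={}
for n,a,b in(("o",(285,165),(206,235)),("w",(440,184),(280,160)),("b",(596,207),(348,91))):
    P=[cam(f)[0]@np.c_[cam(f)[1],cam(f)[2]] for f in(T,S)]
    X=cv2.triangulatePoints(P[0],P[1],np.array(tp(*a)),np.array(sp(*b))).ravel();X=X[:3]/X[3]
    C[n]=bp(T,*tp(*a),.108);print(n,"tri",X,"top@108",C[n],"side@108",bp(S,*sp(*b),.108))
print("spacing",np.linalg.norm(C['w']-C['o']),np.linalg.norm(C['b']-C['w']))
v=C['b']-C['o'];print("row yaw",np.degrees(np.arctan2(v[1],v[0])))
# dock top corners at z=.07
for q in((97,62),(70,237),(725,150)):print(bp(T,*tp(*q),.07))
# plate
mp=lambda x,y:((x+.5)/4-.5+330,(y+.5)/4-.5+100)
print("plate",bp(T,*mp(358,157),.05))
for e in((72,65),(445,43),(455,272),(88,298)):print("case",bp(T,*mp(*e),.046))
s=cv2.resize(S["color"][125:200,245:340],None,fx=6,fy=6,interpolation=cv2.INTER_CUBIC);cv2.imwrite("pics/c4.png",s)
E
```

```text
o tri [0.48305512 0.19166835 0.10815204] top@108 [0.48257972 0.19153132 0.108     ] side@108 [0.48360386 0.1915483  0.108     ]
w tri [0.47550763 0.14025552 0.10807439] top@108 [0.47540949 0.14023417 0.108     ] side@108 [0.47564822 0.14018097 0.108     ]
b tri [0.46734893 0.08884228 0.1079903 ] top@108 [0.46691808 0.08870265 0.108     ] side@108 [0.46773437 0.08889306 0.108     ]
spacing 0.05179584722380755 0.05222644609717533
row yaw -98.66005524847421
[0.52477083 0.26674001 0.07      ]
[0.46405974 0.27500149 0.07      ]
[0.49050918 0.04978196 0.07      ]
plate [ 0.58622517 -0.26531772  0.05      ]
case [ 0.64009241 -0.11468932  0.046     ]
case [ 0.64878736 -0.31533943  0.046     ]
case [ 0.52414511 -0.31524359  0.046     ]
case [ 0.51341591 -0.12026501  0.046     ]
```

View pics/c4.png

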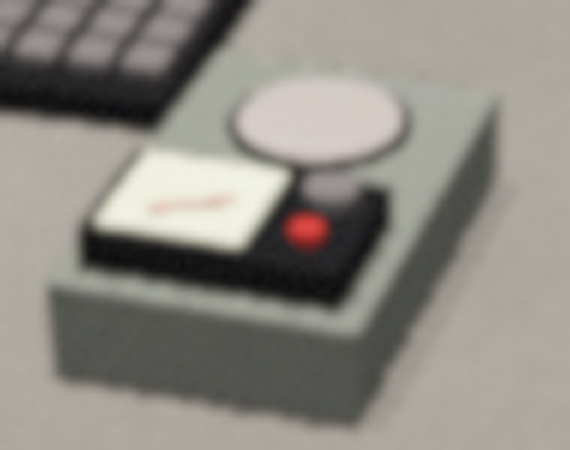

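The heights triangulate to 108 mm, the spacing comes out at 52 mm, and the plate reprojects to side pixel (298,144.5), so the measurements agree. The orange cell is at (0.483, 0.1916). The jaws have to open along -8.7° (or 171.3°), which puts tool x at 81.3°.

```bash
cat > go.py <<'E'
import sys,numpy as np
from scipy.spatial.transform import Rotation as R
from bench import ctrl
s=ctrl.sense();p=s["position"];r=R.from_euler("xyz",s["tcp_rot"],degrees=True)
x,y,z,yaw=map(float,sys.argv[1:5])
t=R.from_euler("xyz",[180,0,yaw],degrees=True)
print("t",s["time"],"p",p.round(4),s["tcp_rot"].round(2),"gap",round(s["finger_gap"],4),"F",s["force"].round(1),"j",s["joints"].round(0))
print("d cm",(r.inv().apply(np.array([x,y,z])-p)*100).round(2),"rv",(r.inv()*t).as_rotvec().round(4))
E
python3 go.py 0.483 0.1916 0.19 81.3
```

```text
t 0.1 p [ 0.1649 -0.4981  0.2308] [-179.93    0.     18.32] gap 0.0856 F [-0.6 -0.6  0.2] j [-72.  14.  -1.  76.  -0.  90.]
d cm [ 51.88 -55.46   4.14] rv [-1.1000e-03 -7.0000e-04 -1.0991e+00]
```

Emit:
drive_tool([
  {"dx": 1.3,"dy": -1.4,"rz": -0.03,"jaw": 0},
  {"dx": 3.7,"dy": -4,"rz": -0.08,"jaw": 0},
  {"dx": 6.2,"dy": -6.6,"rz": -0.13,"jaw": 0},
  {"dx": 8.7,"dy": -9.3,"rz": -0.19,"jaw": 0},
  {"dx": 11.2,"dy": -12,"rz": -0.24,"jaw": 0},
  {"dx": 13.7,"dy": -14.6,"rz": -0.29,"jaw": 0},
  {"dx": 16.2,"dy": -17.3,"rz": -0.34,"jaw": 0},
  {"dx": 18.7,"dy": -20,"rz": -0.4,"jaw": 0},
  {"dx": 21.2,"dy": -22.7,"rz": -0.45,"jaw": 0},
  {"dx": 23.7,"dy": -25.3,"rz": -0.5,"jaw": 0},
  {"dx": 25.5,"dy": -27.3,"rz": -0.54,"jaw": 0},
  {"dx": 26,"dy": -27.8,"rz": -0.55,"jaw": 0},
])

```text
$.deltas[0]: bad value
```

```bash
python3 go.py 0.483 0.1916 0.19 81.3
```

```text
t 0.1 p [ 0.1649 -0.4981  0.2308] [-179.93    0.     18.32] gap 0.0856 F [-0.6 -0.6  0.2] j [-72.  14.  -1.  76.  -0.  90.]
d cm [ 51.88 -55.46   4.14] rv [-1.1000e-03 -7.0000e-04 -1.0991e+00]
```

Emit:
drive_tool([
  {"dx": 1.3,"dy": -1.4,"dz": 0,"rx": 0,"ry": 0,"rz": -0.03,"jaw": 0},
])

```text
time: 0.18
position: [0.1723, -0.4823, 0.2301]
tcp_rot: [-179.9, 0.0, 19.9]
force: [-0.1, 0.6, -0.3]
finger_gap: 0.0852
```

Every field is required. Remaining: about dx 51.5, dy -53, dz 4.

Emit:
drive_tool([
  {"dx": 2.5,"dy": -2.6,"dz": 0,"rx": 0,"ry": 0,"rz": -0.05,"jaw": 0},
  {"dx": 5,"dy": -5.2,"dz": 0,"rx": 0,"ry": 0,"rz": -0.1,"jaw": 0},
  {"dx": 7.5,"dy": -7.8,"dz": 0,"rx": 0,"ry": 0,"rz": -0.15,"jaw": 0},
  {"dx": 10,"dy": -10.4,"dz": 0,"rx": 0,"ry": 0,"rz": -0.2,"jaw": 0},
  {"dx": 12.5,"dy": -13,"dz": 0,"rx": 0,"ry": 0,"rz": -0.25,"jaw": 0},
  {"dx": 15,"dy": -15.6,"dz": 0,"rx": 0,"ry": 0,"rz": -0.3,"jaw": 0},
  {"dx": 17.5,"dy": -18.2,"dz": 0,"rx": 0,"ry": 0,"rz": -0.35,"jaw": 0},
  {"dx": 20,"dy": -20.8,"dz": 0,"rx": 0,"ry": 0,"rz": -0.4,"jaw": 0},
  {"dx": 22.5,"dy": -23.4,"dz": 0,"rx": 0,"ry": 0,"rz": -0.45,"jaw": 0},
  {"dx": 25,"dy": -26,"dz": 0,"rx": 0,"ry": 0,"rz": -0.5,"jaw": 0},
  {"dx": 26.5,"dy": -27.5,"dz": 0,"rx": 0,"ry": 0,"rz": -0.53,"jaw": 0},
  {"dx": 27,"dy": -28,"dz": 0,"rx": 0,"ry": 0,"rz": -0.54,"jaw": 0},
])

```text
time: 1.18
position: [0.3313, -0.1246, 0.2301]
tcp_rot: [-179.9, -0.0, 51.2]
force: [0.4, 0.1, -0.1]
finger_gap: 0.0854
```

```bash
python3 go.py 0.483 0.1916 0.19 81.3
```

```text
t 1.1833 p [ 0.3313 -0.1246  0.2301] [-1.7991e+02 -4.0000e-02  5.1150e+01] gap 0.0854 F [ 0.4  0.1 -0.1] j [-21.  -3. -20.  73.   0. 108.]
d cm [34.14 -8.01  4.05] rv [-0.0013 -0.001  -0.5262]
```

Emit:
drive_tool([
  {"dx": 2.5,"dy": -0.6,"dz": 0,"rx": 0,"ry": 0,"rz": -0.04,"jaw": 0},
  {"dx": 6,"dy": -1.4,"dz": 0,"rx": 0,"ry": 0,"rz": -0.09,"jaw": 0},
  {"dx": 9.5,"dy": -2.2,"dz": 0,"rx": 0,"ry": 0,"rz": -0.15,"jaw": 0},
  {"dx": 13,"dy": -3,"dz": 0,"rx": 0,"ry": 0,"rz": -0.2,"jaw": 0},
  {"dx": 16.5,"dy": -3.9,"dz": 0,"rx": 0,"ry": 0,"rz": -0.26,"jaw": 0},
  {"dx": 20,"dy": -4.7,"dz": 0,"rx": 0,"ry": 0,"rz": -0.31,"jaw": 0},
  {"dx": 23.5,"dy": -5.5,"dz": 0.5,"rx": 0,"ry": 0,"rz": -0.37,"jaw": 0},
  {"dx": 27,"dy": -6.3,"dz": 1,"rx": 0,"ry": 0,"rz": -0.42,"jaw": 0},
  {"dx": 30.5,"dy": -7.2,"dz": 2,"rx": 0,"ry": 0,"rz": -0.47,"jaw": 0},
  {"dx": 33,"dy": -7.8,"dz": 3,"rx": -0.001,"ry": -0.001,"rz": -0.51,"jaw": 0},
  {"dx": 34.14,"dy": -8.01,"dz": 4,"rx": -0.001,"ry": -0.001,"rz": -0.526,"jaw": 0},
  {"dx": 34.14,"dy": -8.01,"dz": 4,"rx": -0.001,"ry": -0.001,"rz": -0.526,"jaw": 0},
])

```text
time: 2.18
position: [0.4831, 0.1925, 0.1878]
tcp_rot: [-179.8, 0.1, 81.4]
force: [-0.2, -1.3, 0.1]
finger_gap: 0.0854
```

```bash
python3 go.py 0.483 0.1916 0.076 81.3; python3 - <<'E'
from bench import eyes
import cv2
for n in("top","side"): cv2.imwrite(f"pics/{n}1.png",eyes.grab_frame(n)["color"])
E
```

```text
t 2.1833 p [0.4831 0.1925 0.1878] [-1.7982e+02  9.0000e-02  8.1410e+01] gap 0.0854 F [-0.2 -1.3  0.1] j [ 22.  14.  -6.  70.   0. 120.]
d cm [-0.07  0.04 11.18] rv [-0.0032  0.0016  0.0018]
```

View pics/side1.png

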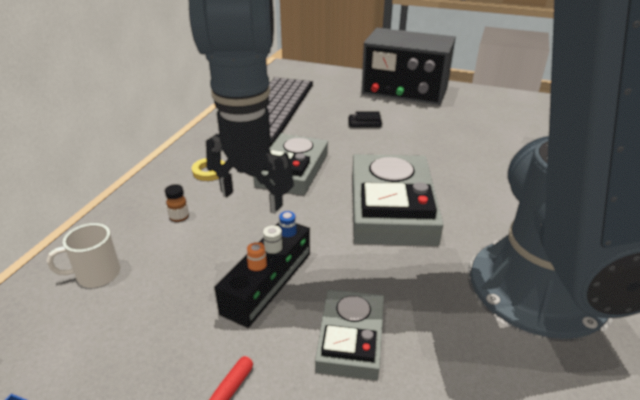

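The side view shows the open fingers at (228,190) and (277,205), straddling the row above the orange cell at (257,256). The jaw axis lies across the row. Descending.

```bash
python3 go.py 0.483 0.1916 0.076 81.3; python3 -c "
from h import *
d=pickle.load(open('f0.pkl','rb'));a=np.radians(-8.7);v=np.array([np.cos(a),np.sin(a),0])*.043
print(pj(d['side'],[np.array([.483,.1925,.2])+v,np.array([.483,.1925,.2])-v]))"
```

```text
t 2.2833 p [0.4824 0.1906 0.1898] [-1.7988e+02  8.0000e-02  8.1240e+01] gap 0.0851 F [ 0.1  0.2 -0.5] j [ 22.  14.  -6.  70.  -0. 120.]
d cm [ 0.13  0.07 11.38] rv [-0.0021  0.0015 -0.0011]
[[229.77612414 196.55576417]
 [273.91190164 211.49331758]]
```

Emit:
drive_tool([
  {"dx": -0.07,"dy": 0.04,"dz": 0.5,"rx": -0.003,"ry": 0.0016,"rz": 0.0018,"jaw": 0},
  {"dx": -0.07,"dy": 0.04,"dz": 1.5,"rx": -0.003,"ry": 0.0016,"rz": 0.0018,"jaw": 0},
  {"dx": -0.07,"dy": 0.04,"dz": 2.5,"rx": -0.003,"ry": 0.0016,"rz": 0.0018,"jaw": 0},
  {"dx": -0.07,"dy": 0.04,"dz": 4,"rx": -0.003,"ry": 0.0016,"rz": 0.0018,"jaw": 0},
  {"dx": -0.07,"dy": 0.04,"dz": 5.5,"rx": -0.003,"ry": 0.0016,"rz": 0.0018,"jaw": 0},
  {"dx": -0.07,"dy": 0.04,"dz": 7,"rx": -0.003,"ry": 0.0016,"rz": 0.0018,"jaw": 0},
  {"dx": -0.07,"dy": 0.04,"dz": 8.5,"rx": -0.003,"ry": 0.0016,"rz": 0.0018,"jaw": 0},
  {"dx": -0.07,"dy": 0.04,"dz": 9.5,"rx": -0.003,"ry": 0.0016,"rz": 0.0018,"jaw": 0},
  {"dx": -0.07,"dy": 0.04,"dz": 10.2,"rx": -0.003,"ry": 0.0016,"rz": 0.0018,"jaw": 0},
  {"dx": -0.07,"dy": 0.04,"dz": 10.5,"rx": -0.003,"ry": 0.0016,"rz": 0.0018,"jaw": 0},
  {"dx": -0.07,"dy": 0.04,"dz": 10.5,"rx": -0.003,"ry": 0.0016,"rz": 0.0018,"jaw": 0},
])

```text
time: 3.2
position: [0.4821, 0.1894, 0.0843]
tcp_rot: [180.0, 0.0, 81.1]
force: [0.2, -0.1, -0.4]
finger_gap: 0.0855
```

```bash
python3 go.py 0.483 0.1916 0.076 81.3; python3 - <<'E'
from bench import eyes
import cv2
for n in("top","side"):
    i=eyes.grab_frame(n)["color"]; cv2.imwrite(f"pics/{n}2.png",i)
cv2.imwrite("pics/side2c.png",cv2.resize(i[130:330,180:350],None,fx=3,fy=3))
E
```

```text
t 3.2 p [0.4821 0.1894 0.0843] [1.7999e+02 2.0000e-02 8.1120e+01] gap 0.0855 F [ 0.2 -0.1 -0.4] j [ 21.  18. -17.  55.  -0. 120.]
d cm [0.23 0.05 0.83] rv [ 0.0002  0.0003 -0.0032]
```

View pics/side2c.png

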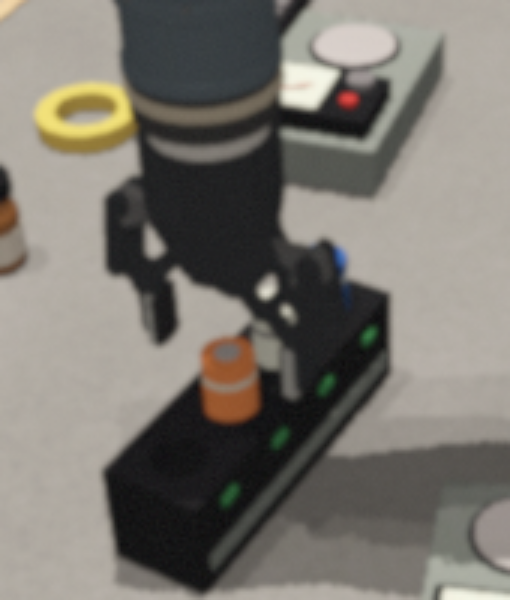

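The fingers straddle the cell. The tip midpoint is at crop (224,366) against the cell at (230,380), so I'll trim 2 mm along the row, go down the last 7 mm and close.

Emit:
drive_tool([
  {"dx": 0.2,"dy": 0.05,"dz": 0.4,"rx": 0,"ry": 0,"rz": -0.003,"jaw": 0},
  {"dx": 0.2,"dy": 0.05,"dz": 0.7,"rx": 0,"ry": 0,"rz": -0.003,"jaw": 0},
  {"dx": 0.2,"dy": 0.05,"dz": 0.7,"rx": 0,"ry": 0,"rz": -0.003,"jaw": 0},
  {"dx": 0.2,"dy": 0.05,"dz": 0.7,"rx": 0,"ry": 0,"rz": -0.003,"jaw": 0},
])

```text
time: 3.63
position: [0.4835, 0.1917, 0.0782]
tcp_rot: [179.9, -0.0, 81.3]
force: [0.7, 0.1, -0.8]
finger_gap: 0.0859
```

```bash
for i in 1 ; do python3 go.py 0.483 0.1916 0.076 81.3; done
```

```text
t 3.6333 p [0.4835 0.1917 0.0782] [ 1.7992e+02 -2.0000e-02  8.1310e+01] gap 0.0859 F [ 0.7  0.1 -0.8] j [ 22.  19. -17.  54.  -0. 120.]
d cm [-0.02 -0.05  0.22] rv [ 0.0014 -0.0004  0.0001]
```

Emit:
drive_tool([
  {"dx": 0,"dy": 0,"dz": 0.1,"rx": 0,"ry": 0,"rz": 0,"jaw": 0.3},
  {"dx": 0,"dy": 0,"dz": 0.1,"rx": 0,"ry": 0,"rz": 0,"jaw": 0.45},
  {"dx": 0,"dy": 0,"dz": 0.1,"rx": 0,"ry": 0,"rz": 0,"jaw": 0.55},
  {"dx": 0,"dy": 0,"dz": 0.1,"rx": 0,"ry": 0,"rz": 0,"jaw": 0.65},
  {"dx": 0,"dy": 0,"dz": 0.1,"rx": 0,"ry": 0,"rz": 0,"jaw": 0.75},
  {"dx": 0,"dy": 0,"dz": 0.1,"rx": 0,"ry": 0,"rz": 0,"jaw": 0.85},
  {"dx": 0,"dy": 0,"dz": 0.1,"rx": 0,"ry": 0,"rz": 0,"jaw": 0.85},
  {"dx": 0,"dy": 0,"dz": 0.1,"rx": 0,"ry": 0,"rz": 0,"jaw": 0.85},
  {"dx": 0,"dy": 0,"dz": 0.1,"rx": 0,"ry": 0,"rz": 0,"jaw": 0.85},
  {"dx": 0,"dy": 0,"dz": 0.1,"rx": 0,"ry": 0,"rz": 0,"jaw": 0.85},
], squeeze=40)

```text
time: 4.47
position: [0.4836, 0.1918, 0.0774]
tcp_rot: [179.9, -0.0, 81.3]
force: [-0.1, -0.1, 4.2]
finger_gap: 0.0313
```

```bash
python3 go.py 0.483 0.1916 0.077 81.3; python3 - <<'E'
from bench import eyes
import cv2
i=eyes.grab_frame("side")["color"]
cv2.imwrite("pics/side3c.png",cv2.resize(i[130:330,180:350],None,fx=3,fy=3))
E
```

```text
t 4.4667 p [0.4836 0.1918 0.0774] [ 1.7991e+02 -4.0000e-02  8.1310e+01] gap 0.0313 F [-0.1 -0.1  4.2] j [ 22.  19. -17.  54.  -0. 120.]
d cm [-0.03 -0.06  0.04] rv [ 0.0016 -0.0006  0.0001]
```

View pics/side3c.png

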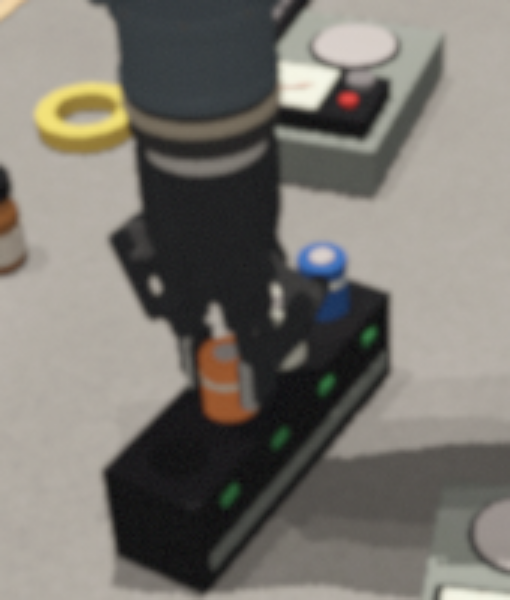

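The cell is held: the gap reads 31 mm and both pads are on it. Lifting straight up, slowly at first.

Emit:
drive_tool([
  {"dx": 0,"dy": 0,"dz": -0.2,"rx": 0,"ry": 0,"rz": 0,"jaw": 0.85},
  {"dx": 0,"dy": 0,"dz": -0.6,"rx": 0,"ry": 0,"rz": 0,"jaw": 0.85},
  {"dx": 0,"dy": 0,"dz": -1.1,"rx": 0,"ry": 0,"rz": 0,"jaw": 0.85},
  {"dx": 0,"dy": 0,"dz": -1.6,"rx": 0,"ry": 0,"rz": 0,"jaw": 0.85},
  {"dx": 0,"dy": 0,"dz": -2.1,"rx": 0,"ry": 0,"rz": 0,"jaw": 0.85},
  {"dx": 0,"dy": 0,"dz": -2.6,"rx": 0,"ry": 0,"rz": 0,"jaw": 0.85},
  {"dx": 0,"dy": 0,"dz": -3.1,"rx": 0,"ry": 0,"rz": 0,"jaw": 0.85},
  {"dx": 0,"dy": 0,"dz": -3.6,"rx": 0,"ry": 0,"rz": 0,"jaw": 0.85},
  {"dx": 0,"dy": 0,"dz": -4,"rx": 0,"ry": 0,"rz": 0,"jaw": 0.85},
  {"dx": 0,"dy": 0,"dz": -4,"rx": 0,"ry": 0,"rz": 0,"jaw": 0.85},
])

```text
time: 5.35
position: [0.4839, 0.1919, 0.1184]
tcp_rot: [179.8, -0.1, 81.3]
force: [0.4, 0.3, -1.8]
finger_gap: 0.0309
```

```bash
python3 go.py 0.4835 0.1917 0.22 81.3; python3 - <<'E'
from bench import eyes
import cv2
i=eyes.grab_frame("side")["color"]
cv2.imwrite("pics/side4c.png",cv2.resize(i[130:330,180:350],None,fx=3,fy=3))
E
```

```text
t 5.35 p [0.4839 0.1919 0.1184] [ 1.7984e+02 -7.0000e-02  8.1310e+01] gap 0.0309 F [ 0.4  0.3 -1.8] j [ 22.  17. -14.  59.  -0. 120.]
d cm [-2.000e-02 -1.000e-02 -1.016e+01] rv [ 0.0028 -0.0013  0.0001]
```

View pics/side4c.png

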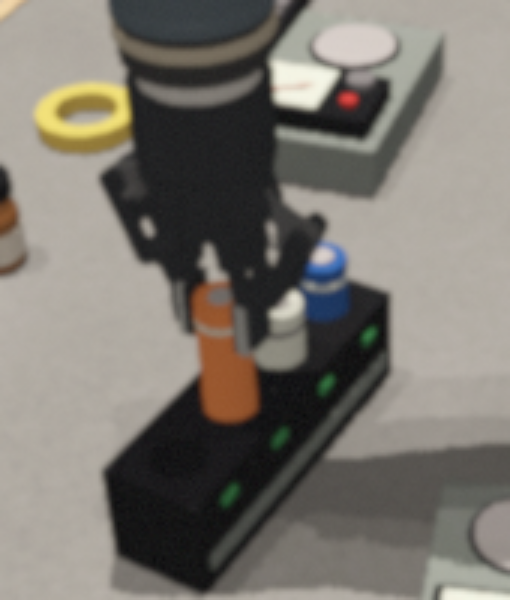

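The cell rises with the gripper at -1.8 N, which matches its weight. Its lean in the image matches the dock's vertical edges, so it is upright. Lifting on.

Emit:
drive_tool([
  {"dx": 0,"dy": 0,"dz": -0.5,"rx": 0.003,"ry": -0.001,"rz": 0,"jaw": 0.85},
  {"dx": 0,"dy": 0,"dz": -1.5,"rx": 0.003,"ry": -0.001,"rz": 0,"jaw": 0.85},
  {"dx": 0,"dy": 0,"dz": -2.5,"rx": 0.003,"ry": -0.001,"rz": 0,"jaw": 0.85},
  {"dx": 0,"dy": 0,"dz": -3.5,"rx": 0.003,"ry": -0.001,"rz": 0,"jaw": 0.85},
  {"dx": 0,"dy": 0,"dz": -4.5,"rx": 0.003,"ry": -0.001,"rz": 0,"jaw": 0.85},
  {"dx": 0,"dy": 0,"dz": -5.5,"rx": 0.003,"ry": -0.001,"rz": 0,"jaw": 0.85},
  {"dx": 0,"dy": 0,"dz": -6.5,"rx": 0.003,"ry": -0.001,"rz": 0,"jaw": 0.85},
  {"dx": 0,"dy": 0,"dz": -7.5,"rx": 0.003,"ry": -0.001,"rz": 0,"jaw": 0.85},
  {"dx": 0,"dy": 0,"dz": -8.5,"rx": 0.003,"ry": -0.001,"rz": 0,"jaw": 0.85},
  {"dx": 0,"dy": 0,"dz": -9.4,"rx": 0.003,"ry": -0.001,"rz": 0,"jaw": 0.85},
  {"dx": 0,"dy": 0,"dz": -10,"rx": 0.003,"ry": -0.001,"rz": 0,"jaw": 0.85},
  {"dx": 0,"dy": 0,"dz": -10,"rx": 0.003,"ry": -0.001,"rz": 0,"jaw": 0.85},
])

```text
time: 6.4
position: [0.4841, 0.192, 0.2193]
tcp_rot: [179.9, -0.1, 81.3]
force: [0.2, 0.3, -2.2]
finger_gap: 0.031
```

```bash
python3 go.py 0.586 -0.265 0.22 81.3;python3 go.py 0.586 -0.265 0.22 45
```

```text
t 6.4 p [0.4841 0.192  0.2193] [ 1.7994e+02 -6.0000e-02  8.1310e+01] gap 0.031 F [ 0.2  0.3 -2.2] j [ 22.  13.  -3.  74.   0. 120.]
d cm [-43.63  16.98  -0.1 ] rv [ 0.001  -0.001   0.0001]
t 6.4 p [0.4841 0.192  0.2193] [ 1.7994e+02 -6.0000e-02  8.1310e+01] gap 0.031 F [ 0.2  0.3 -2.2] j [ 22.  13.  -3.  74.   0. 120.]
d cm [-43.63  16.98  -0.1 ] rv [ 0.0007 -0.0013  0.6337]
```

Carrying across at constant height and yaw, with easing.

Emit:
drive_tool([
  {"dx": -0.5,"dy": 0.2,"dz": 0,"rx": 0.001,"ry": -0.001,"rz": 0,"jaw": 0.85},
  {"dx": -1.5,"dy": 0.6,"dz": 0,"rx": 0.001,"ry": -0.001,"rz": 0,"jaw": 0.85},
  {"dx": -3,"dy": 1.2,"dz": 0,"rx": 0.001,"ry": -0.001,"rz": 0,"jaw": 0.85},
  {"dx": -5,"dy": 2,"dz": 0,"rx": 0.001,"ry": -0.001,"rz": 0,"jaw": 0.85},
  {"dx": -7.2,"dy": 2.8,"dz": 0,"rx": 0.001,"ry": -0.001,"rz": 0,"jaw": 0.85},
  {"dx": -9.5,"dy": 3.7,"dz": 0,"rx": 0.001,"ry": -0.001,"rz": 0,"jaw": 0.85},
  {"dx": -12,"dy": 4.7,"dz": 0,"rx": 0.001,"ry": -0.001,"rz": 0,"jaw": 0.85},
  {"dx": -14.4,"dy": 5.6,"dz": 0,"rx": 0.001,"ry": -0.001,"rz": 0,"jaw": 0.85},
  {"dx": -16.6,"dy": 6.5,"dz": 0,"rx": 0.001,"ry": -0.001,"rz": 0,"jaw": 0.85},
  {"dx": -18.6,"dy": 7.2,"dz": 0,"rx": 0.001,"ry": -0.001,"rz": 0,"jaw": 0.85},
  {"dx": -20,"dy": 7.8,"dz": 0,"rx": 0.001,"ry": -0.001,"rz": 0,"jaw": 0.85},
  {"dx": -20.8,"dy": 8.1,"dz": 0,"rx": 0.001,"ry": -0.001,"rz": 0,"jaw": 0.85},
])

```text
time: 7.4
position: [0.5326, -0.0284, 0.2185]
tcp_rot: [-180.0, 0.0, 81.2]
force: [0.4, 0.5, -2.0]
finger_gap: 0.0306
```

```bash
python3 go.py 0.586 -0.265 0.22 81.3
```

```text
t 7.4 p [ 0.5326 -0.0284  0.2185] [-1.7995e+02  3.0000e-02  8.1190e+01] gap 0.0306 F [ 0.4  0.5 -2. ] j [-3. 15. -1. 74. -0. 96.]
d cm [-22.56   8.9   -0.14] rv [-0.0009  0.0006 -0.0019]
```

Emit:
drive_tool([
  {"dx": -1,"dy": 0.4,"dz": 0,"rx": -0.001,"ry": 0,"rz": -0.002,"jaw": 0.85},
  {"dx": -2.5,"dy": 1,"dz": 0,"rx": -0.001,"ry": 0,"rz": -0.002,"jaw": 0.85},
  {"dx": -4.5,"dy": 1.8,"dz": 0,"rx": -0.001,"ry": 0,"rz": -0.002,"jaw": 0.85},
  {"dx": -7,"dy": 2.7,"dz": 0,"rx": -0.001,"ry": 0,"rz": -0.002,"jaw": 0.85},
  {"dx": -9.5,"dy": 3.7,"dz": 0,"rx": -0.001,"ry": 0,"rz": -0.002,"jaw": 0.85},
  {"dx": -12,"dy": 4.7,"dz": 0,"rx": -0.001,"ry": 0,"rz": -0.002,"jaw": 0.85},
  {"dx": -14.5,"dy": 5.7,"dz": 0,"rx": -0.001,"ry": 0,"rz": -0.002,"jaw": 0.85},
  {"dx": -17,"dy": 6.7,"dz": 0,"rx": -0.001,"ry": 0,"rz": -0.002,"jaw": 0.85},
  {"dx": -19.2,"dy": 7.5,"dz": 0,"rx": -0.001,"ry": 0,"rz": -0.002,"jaw": 0.85},
  {"dx": -21,"dy": 8.3,"dz": 0,"rx": -0.001,"ry": 0,"rz": -0.002,"jaw": 0.85},
  {"dx": -22.1,"dy": 8.7,"dz": 0,"rx": -0.001,"ry": 0,"rz": -0.002,"jaw": 0.85},
  {"dx": -22.6,"dy": 8.9,"dz": 0,"rx": -0.001,"ry": 0,"rz": -0.002,"jaw": 0.85},
])

```text
time: 8.4
position: [0.5858, -0.2669, 0.2178]
tcp_rot: [-180.0, 0.0, 81.2]
force: [-0.9, 0.4, -1.5]
finger_gap: 0.0311
```

Emit:
drive_tool([
  {"dx": 0,"dy": 0,"dz": 0,"rx": 0,"ry": 0,"rz": 0,"jaw": 0.85},
  {"dx": 0,"dy": 0,"dz": 0,"rx": 0,"ry": 0,"rz": 0,"jaw": 0.85},
])

```text
time: 8.57
position: [0.5855, -0.2665, 0.2175]
tcp_rot: [-179.9, 0.0, 81.2]
force: [0.7, -1.0, -2.0]
finger_gap: 0.0309
```

```bash
python3 - <<'E'
from bench import eyes
import cv2
i=eyes.grab_frame("side")["color"]
cv2.imwrite("pics/side5c.png",cv2.resize(i[30:200,210:360],None,fx=3.5,fy=3.5))
i=eyes.grab_frame("top")["color"]
cv2.imwrite("pics/top5.png",i)
E
python3 go.py 0.586 -0.265 0.130 81.3

```

```text
t 8.6667 p [ 0.5856 -0.2659  0.2179] [-1.7993e+02  1.0000e-02  8.1290e+01] gap 0.0311 F [-0.3 -0.  -1.8] j [-24.  26.  15.  80.  -0.  74.]
d cm [0.1  0.03 8.79] rv [-0.0012  0.0002 -0.0001]
```

View pics/side5c.png

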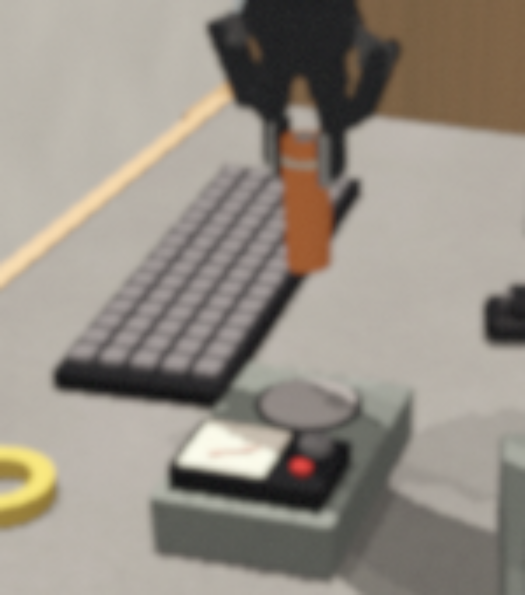

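View pics/top5.png

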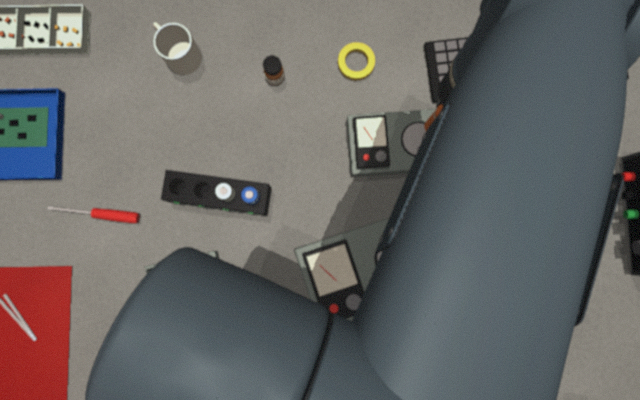

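The side view shows the cell held upright-looking at crop x≈308 above the plate at (310,405), and the white and blue cells are still in the dock. I'll overlay the predicted upright cylinder to check tilt, slip and the drop point.

```bash
python3 - <<'E'
from h import *
d=pickle.load(open("f0.pkl","rb"));S=d["side"]
im=cv2.imread("pics/side5c.png")
def cr(p):return ((np.array(p)-[210,30]+.5)*3.5-.5)
th=np.linspace(0,2*np.pi,60)
def circ(x,y,z,r):return cr(pj(S,np.c_[x+r*np.cos(th),y+r*np.sin(th),0*th+z]))
b=.2178-.0614
for z in(b,b+.092):cv2.polylines(im,[circ(.5857,-.266,z,.016).astype(np.int32)],True,(255,255,0),1)
cv2.polylines(im,[circ(.586,-.265,.05,.035).astype(np.int32)],True,(0,255,0),1)
cv2.polylines(im,[circ(.586,-.265,.05,.016).astype(np.int32)],True,(0,255,0),1)
cv2.imwrite("pics/ov5.png",im)
E
```

```text
(no output)
```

View pics/ov5.png

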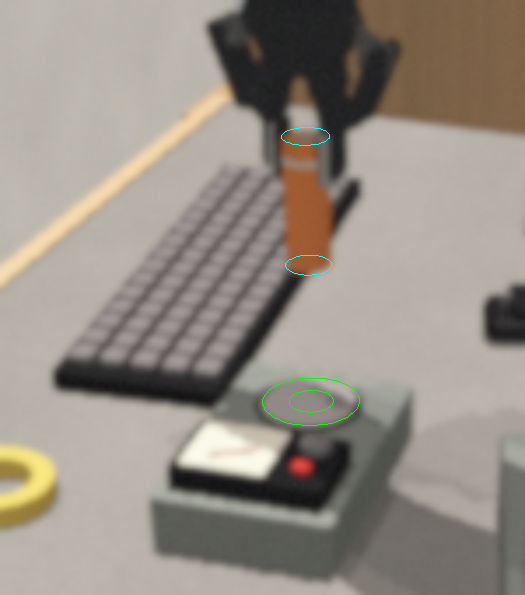

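The overlay matches: the cell is upright, hasn't slipped and is centred. Contact is expected at TCP z≈0.111. Descending to ~0.118 first.

Emit:
drive_tool([
  {"dx": 0.1,"dy": 0.03,"dz": 0.4,"rx": -0.001,"ry": 0,"rz": 0,"jaw": 0.85},
  {"dx": 0.1,"dy": 0.03,"dz": 1.2,"rx": -0.001,"ry": 0,"rz": 0,"jaw": 0.85},
  {"dx": 0.1,"dy": 0.03,"dz": 2.2,"rx": -0.001,"ry": 0,"rz": 0,"jaw": 0.85},
  {"dx": 0.1,"dy": 0.03,"dz": 3.3,"rx": -0.001,"ry": 0,"rz": 0,"jaw": 0.85},
  {"dx": 0.1,"dy": 0.03,"dz": 4.5,"rx": -0.001,"ry": 0,"rz": 0,"jaw": 0.85},
  {"dx": 0.1,"dy": 0.03,"dz": 5.7,"rx": -0.001,"ry": 0,"rz": 0,"jaw": 0.85},
  {"dx": 0.1,"dy": 0.03,"dz": 6.8,"rx": -0.001,"ry": 0,"rz": 0,"jaw": 0.85},
  {"dx": 0.1,"dy": 0.03,"dz": 7.8,"rx": -0.001,"ry": 0,"rz": 0,"jaw": 0.85},
  {"dx": 0.1,"dy": 0.03,"dz": 8.6,"rx": -0.001,"ry": 0,"rz": 0,"jaw": 0.85},
  {"dx": 0.1,"dy": 0.03,"dz": 9.2,"rx": -0.001,"ry": 0,"rz": 0,"jaw": 0.85},
  {"dx": 0.1,"dy": 0.03,"dz": 9.6,"rx": -0.001,"ry": 0,"rz": 0,"jaw": 0.85},
  {"dx": 0.1,"dy": 0.03,"dz": 9.7,"rx": -0.001,"ry": 0,"rz": 0,"jaw": 0.85},
])

```text
time: 9.67
position: [0.5857, -0.2648, 0.1201]
tcp_rot: [-179.9, -0.0, 81.3]
force: [-0.4, 0.8, -1.8]
finger_gap: 0.031
```

Emit:
drive_tool([
  {"dx": 0,"dy": 0,"dz": 0.05,"rx": 0,"ry": 0,"rz": 0,"jaw": 0.85},
  {"dx": 0,"dy": 0,"dz": 0.1,"rx": 0,"ry": 0,"rz": 0,"jaw": 0.85},
  {"dx": 0,"dy": 0,"dz": 0.15,"rx": 0,"ry": 0,"rz": 0,"jaw": 0.85},
  {"dx": 0,"dy": 0,"dz": 0.2,"rx": 0,"ry": 0,"rz": 0,"jaw": 0.85},
])

```text
time: 10.0
position: [0.586, -0.2649, 0.1186]
tcp_rot: [-180.0, 0.0, 81.3]
force: [0.4, -0.2, -2.2]
finger_gap: 0.0312
```

```bash
python3 go.py 0.586 -0.265 0.111 81.3

```

```text
t 10.0 p [ 0.586  -0.2649  0.1186] [-1.7999e+02  1.0000e-02  8.1300e+01] gap 0.0312 F [ 0.4 -0.2 -2.2] j [-24.  28.   5.  66.  -0.  74.]
d cm [-0.01  0.    0.76] rv [-0.0001  0.0002 -0.0001]
```

Gentle final approach, about 6 mm at 0.5 mm per row.

Emit:
drive_tool([
  {"dx": 0,"dy": 0,"dz": 0.05,"rx": 0,"ry": 0,"rz": 0,"jaw": 0.85},
  {"dx": 0,"dy": 0,"dz": 0.1,"rx": 0,"ry": 0,"rz": 0,"jaw": 0.85},
  {"dx": 0,"dy": 0,"dz": 0.15,"rx": 0,"ry": 0,"rz": 0,"jaw": 0.85},
  {"dx": 0,"dy": 0,"dz": 0.2,"rx": 0,"ry": 0,"rz": 0,"jaw": 0.85},
  {"dx": 0,"dy": 0,"dz": 0.25,"rx": 0,"ry": 0,"rz": 0,"jaw": 0.85},
  {"dx": 0,"dy": 0,"dz": 0.3,"rx": 0,"ry": 0,"rz": 0,"jaw": 0.85},
  {"dx": 0,"dy": 0,"dz": 0.35,"rx": 0,"ry": 0,"rz": 0,"jaw": 0.85},
  {"dx": 0,"dy": 0,"dz": 0.4,"rx": 0,"ry": 0,"rz": 0,"jaw": 0.85},
  {"dx": 0,"dy": 0,"dz": 0.45,"rx": 0,"ry": 0,"rz": 0,"jaw": 0.85},
  {"dx": 0,"dy": 0,"dz": 0.5,"rx": 0,"ry": 0,"rz": 0,"jaw": 0.85},
  {"dx": 0,"dy": 0,"dz": 0.55,"rx": 0,"ry": 0,"rz": 0,"jaw": 0.85},
])

```text
time: 10.92
position: [0.586, -0.2649, 0.113]
tcp_rot: [-180.0, 0.0, 81.3]
force: [0.0, -0.0, -1.7]
finger_gap: 0.0311
```

Emit:
drive_tool([
  {"dx": 0,"dy": 0,"dz": 0.04,"rx": 0,"ry": 0,"rz": 0,"jaw": 0.85},
  {"dx": 0,"dy": 0,"dz": 0.08,"rx": 0,"ry": 0,"rz": 0,"jaw": 0.85},
])

```text
time: 11.08
position: [0.5859, -0.2649, 0.1121]
tcp_rot: [-180.0, 0.0, 81.3]
force: [-0.3, 0.3, -1.9]
finger_gap: 0.0308
```

Emit:
drive_tool([
  {"dx": 0,"dy": 0,"dz": 0.03,"rx": 0,"ry": 0,"rz": 0,"jaw": 0.85},
  {"dx": 0,"dy": 0,"dz": 0.06,"rx": 0,"ry": 0,"rz": 0,"jaw": 0.85},
  {"dx": 0,"dy": 0,"dz": 0.09,"rx": 0,"ry": 0,"rz": 0,"jaw": 0.85},
])

```text
time: 11.33
position: [0.586, -0.265, 0.1115]
tcp_rot: [180.0, 0.0, 81.3]
force: [-0.7, 0.3, 2.7]
finger_gap: 0.0308
```

Emit:
drive_tool([
  {"dx": 0,"dy": 0,"dz": 0.03,"rx": 0,"ry": 0,"rz": 0,"jaw": 0.85},
  {"dx": 0,"dy": 0,"dz": 0.05,"rx": 0,"ry": 0,"rz": 0,"jaw": 0.85},
])

```text
time: 11.5
position: [0.586, -0.265, 0.1115]
tcp_rot: [180.0, 0.0, 81.3]
force: [-2.5, -0.2, 6.0]
finger_gap: 0.0311
```

Contact: force went from -1.9 to +6 N at z 0.1115, as predicted. Easing the grip and opening gradually.

Emit:
drive_tool([
  {"dx": 0,"dy": 0,"dz": 0,"rx": 0,"ry": 0,"rz": 0,"jaw": 0.7},
  {"dx": 0,"dy": 0,"dz": 0,"rx": 0,"ry": 0,"rz": 0,"jaw": 0.66},
  {"dx": 0,"dy": 0,"dz": 0,"rx": 0,"ry": 0,"rz": 0,"jaw": 0.62},
  {"dx": 0,"dy": 0,"dz": 0,"rx": 0,"ry": 0,"rz": 0,"jaw": 0.58},
  {"dx": 0,"dy": 0,"dz": 0,"rx": 0,"ry": 0,"rz": 0,"jaw": 0.54},
  {"dx": 0,"dy": 0,"dz": 0,"rx": 0,"ry": 0,"rz": 0,"jaw": 0.5},
  {"dx": 0,"dy": 0,"dz": 0,"rx": 0,"ry": 0,"rz": 0,"jaw": 0.4},
  {"dx": 0,"dy": 0,"dz": 0,"rx": 0,"ry": 0,"rz": 0,"jaw": 0.25},
  {"dx": 0,"dy": 0,"dz": 0,"rx": 0,"ry": 0,"rz": 0,"jaw": 0.1},
  {"dx": 0,"dy": 0,"dz": 0,"rx": 0,"ry": 0,"rz": 0,"jaw": 0},
  {"dx": 0,"dy": 0,"dz": 0,"rx": 0,"ry": 0,"rz": 0,"jaw": 0},
  {"dx": 0,"dy": 0,"dz": 0,"rx": 0,"ry": 0,"rz": 0,"jaw": 0},
], squeeze=20)

```text
time: 12.5
position: [0.586, -0.265, 0.1114]
tcp_rot: [180.0, 0.0, 81.3]
force: [-0.1, -0.0, 0.8]
finger_gap: 0.0855
```

```bash
python3 - <<'E'
from bench import eyes
import cv2
i=eyes.grab_frame("side")["color"]
cv2.imwrite("pics/side6c.png",cv2.resize(i[30:200,210:360],None,fx=3.5,fy=3.5))
E
python3 go.py 0.586 -0.265 0.22 81.3

```

```text
t 12.55 p [ 0.586  -0.265   0.1114] [1.7998e+02 2.0000e-02 8.1290e+01] gap 0.0855 F [-0.5  0.  -0.3] j [-24.  28.   4.  65.  -0.  74.]
d cm [-1.000e-02  1.000e-02 -1.086e+01] rv [ 0.0004  0.0004 -0.0001]
```

View pics/side6c.png

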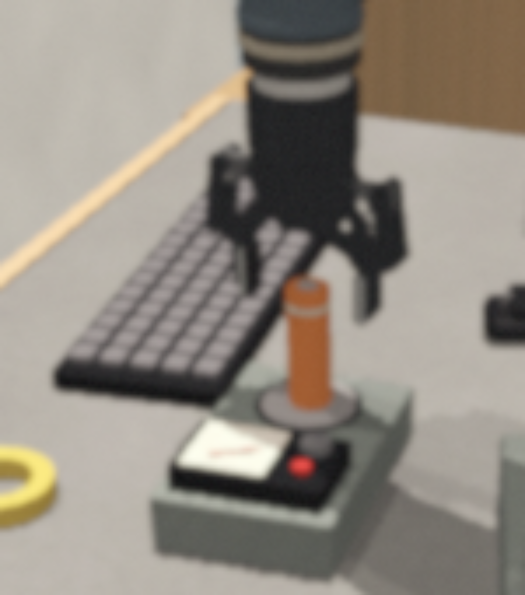

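The fingers are open and clear. The cell stands upright on the plate, base at crop (310,400). Retreating straight up.

Emit:
drive_tool([
  {"dx": 0,"dy": 0,"dz": -0.5,"rx": 0,"ry": 0,"rz": 0,"jaw": 0},
  {"dx": 0,"dy": 0,"dz": -1.5,"rx": 0,"ry": 0,"rz": 0,"jaw": 0},
  {"dx": 0,"dy": 0,"dz": -3,"rx": 0,"ry": 0,"rz": 0,"jaw": 0},
  {"dx": 0,"dy": 0,"dz": -4.5,"rx": 0,"ry": 0,"rz": 0,"jaw": 0},
  {"dx": 0,"dy": 0,"dz": -6,"rx": 0,"ry": 0,"rz": 0,"jaw": 0},
  {"dx": 0,"dy": 0,"dz": -7.5,"rx": 0,"ry": 0,"rz": 0,"jaw": 0},
  {"dx": 0,"dy": 0,"dz": -9,"rx": 0,"ry": 0,"rz": 0,"jaw": 0},
  {"dx": 0,"dy": 0,"dz": -10.3,"rx": 0,"ry": 0,"rz": 0,"jaw": 0},
  {"dx": 0,"dy": 0,"dz": -11.4,"rx": 0,"ry": 0,"rz": 0,"jaw": 0},
  {"dx": 0,"dy": 0,"dz": -12,"rx": 0,"ry": 0,"rz": 0,"jaw": 0},
  {"dx": 0,"dy": 0,"dz": -12,"rx": 0,"ry": 0,"rz": 0,"jaw": 0},
  {"dx": 0,"dy": 0,"dz": -12,"rx": 0,"ry": 0,"rz": 0,"jaw": 0},
])

```text
time: 13.55
position: [0.586, -0.265, 0.2318]
tcp_rot: [179.9, 0.0, 81.3]
force: [1.3, 0.0, 0.2]
finger_gap: 0.0851
```

```bash
python3 - <<'E'
from bench import eyes
from h import *
S=eyes.grab_frame("side")
cv2.imwrite("pics/side7.png",S["color"])
i=S["color"]
im=cv2.resize(i[30:200,210:360],None,fx=3.5,fy=3.5)
th=np.linspace(0,2*np.pi,60)
for x,y,z,r in((.586,-.265,.05,.016),(.586,-.265,.142,.016),(.586,-.265,.05,.035)):
    c=(pj(S,np.c_[x+r*np.cos(th),y+r*np.sin(th),0*th+z])-[210,30]+.5)*3.5
    cv2.polylines(im,[c.astype(np.int32)],True,(255,255,0),1)
cv2.imwrite("pics/side7c.png",im)
E
python3 go.py 0.586 -0.265 0.22 81.3

```

```text
t 13.6 p [ 0.5858 -0.2649  0.2311] [-1.800e+02  2.000e-02  8.129e+01] gap 0.0852 F [-0.1  0.4 -0.3] j [-24.  26.  17.  81.  -0.  74.]
d cm [-0.01  0.02  1.11] rv [-0.      0.0004 -0.0001]
```

View pics/side7c.png

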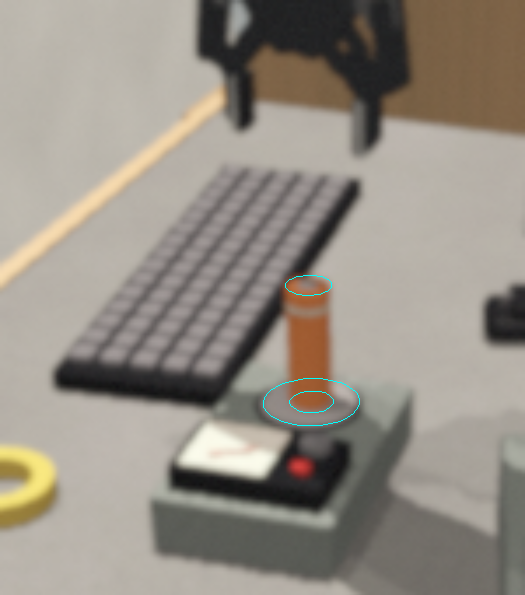

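View pics/side7.png

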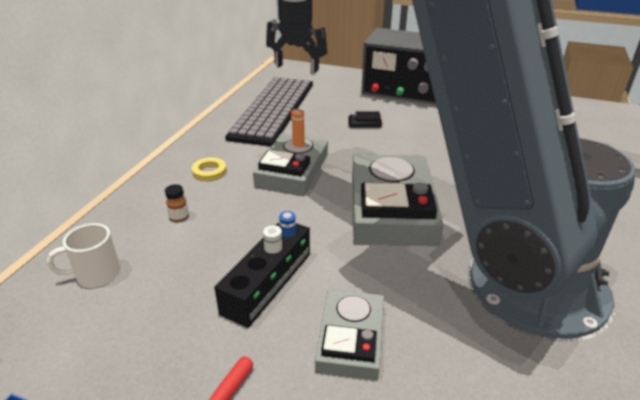

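The cell stands upright and centred on the plate of the middle tester, at side pixel (298,130), and matches the overlay. The white (273,239) and blue (288,223) cells are still in the dock, and the gripper is well clear. Handing in.

```bash
python3 -c "
from bench import ctrl
print(ctrl.sign_off())"
```

```text
the job is handed in; nothing more can be done
None
```

I lifted the orange cell straight up out of its well and set it down upright on the plate of the middle-sized tester. I then opened the fingers and backed off straight up, and handed the job in at about 13.6 s of the 38 s allowed.

- **Placement:** the last side picture shows the cell upright and near the plate's centre, within about 2 mm of the predicted outline. The arm hid the plate from the top camera, so only the side view confirms this.
- **Forces:** the set-down force read about 6 N, and nothing in the readings came near the limits.
- **Other cells:** the white and blue cells are still in the dock, and the gripper is well clear of everything.
- **Problems:** my first move call was refused because every field must be filled in; the arm did not move. No check failed or disagreed.

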